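Interleave and stack two carved panels

TASK

Slide the green separator sheet along its runners, without lifting it off them, until it drops onto the carved panel in the jig and rests against the two brass stops. Then lay the other carved panel on the sheet, carved side still up and squarely over the panel beneath; set it down gently, without dropping it, and let go. Leave the sharpening stone, the gouge and the mallet where they are.

Things in the scene. Friction and masses are not known exactly. Their poses are not given: they have to be found in the camera images.
- jig: Fixed stacking jig: plywood base 225 x 190 mm, 8 mm thick, with dark wooden runners and guides and two brass stops. Origin: at bench height under the centre of the bay where the lower panel lies. x: the way the sheet is slid (runners at -x, stops at +x); y: along the panels; z up. Side guides (tops at z = 42 mm) stand beyond y = +-84 mm. The bay's low ledges (tops 20 mm) leave |y| < 50 mm open.
- jig_slot (a point): Middle of the slot between the jig's two runners, at the height of their tops (z = 34 mm), at x = -101 mm of the jig, same axes. The runners span x = -160 to -42 mm and |y| = 54 to 84 mm of the jig; the slot between them (108 mm wide) is open down to the base's top at z = 8 mm and open to the bay, so a finger can reach down behind the sheet and follow it.
- jig_stop (a point): Point midway between the two brass stops, in the plane of the faces that the sheet meets: x = +40 mm, z = 34 mm of the jig, same axes. Each stop is 34 mm wide, 15 mm thick, centred at y = +-67 mm, top at 50 mm; the 100 mm between them is open.
- sheet_mid (a point): Separator sheet, green-faced hardboard, 76 (x) x 160 (y) x 5 mm, 70 g; the point is its centre. Starts on the runners, centre at x = -115 to -80 mm of the jig. Slides with under 2 N. The lower panel's top is 2 mm below the runners: the sheet drops onto it as its rear edge leaves them. Home, its front edge is at the stops: centre at x = +2 mm of the jig and z = 34.5 mm, rear edge x = -36 mm, top 37 mm.
- lower_panel_mid (a point): Lower carved panel, pale wood, 56 mm (its x) by 150 mm (its y) by 24 mm, lying in the bay with its underside 8 mm above the bench and its top at 32 mm, loosely held on all sides (about 3 mm of play). The point is its centre, half-way up.
- upper_panel_mid (a point): Upper carved panel, same as the lower: pale wood, raised rim and rosette on top, flat below, 56 (x) x 150 (y) x 24 mm, 140 g. Lies carved side up on the bare bench left or right of the jig, length roughly away from the robot; can be gripped across its 56 mm width. The point is its centre, 12 mm above its underside; 49 mm above the bench once on the home sheet. Both ends are alike.
- stone: Bystander: grey sharpening stone in a dark wooden holder, 60 x 165 x 30 mm, on the other side of the jig from the upper panel. Origin at the centre of its underside, its length along y. Leave alone.
- gouge: Bystander: carving gouge with a wooden handle, 206 mm long (along its y, from -100 to +106 mm) and 24 mm thick, lying on the bench at the far left. Origin on its underside. Leave alone.
- mallet: Bystander: round dark wooden carver's mallet, 84 mm wide and 200 mm tall, standing on its head at the far right. Origin at the centre of its foot. Leave alone.
There are look-alikes about, which are no part of the job. Leave any blue or purple look-alike of the part that bears upper_panel_mid alone.

How it is judged:
By the outcome, as a careful person would: the job done as asked, in the order asked, and still so for the second after the job is handed in, with the robot touching nothing.
It also fails if it takes over 58 s, if anything falls off the work surface, if the arm or the gripper's body presses on something with over 40 N, if the wrist force passes 120 N, or if a joint passes its speed limit or range.

ROBOT

A 7-joint arm with a two-finger parallel gripper is mounted at the origin on the work surface. World frame = base frame: x ahead of the robot, y to its left, z up, the work surface at z = 0. Lengths are in mm, angles in rad, forces in N, time in s.
With the tool pointing down it reaches from about 400 to 900 mm from the base axis. Payload 5.6 kg.
Tool frame: the origin (TCP) lies midway between the tips of the shut fingers; the grasp point (between the pads) lies 19 mm behind it; x points along the fingers, y is the direction in which the jaws open and shut, and the axes are right-handed (so a half turn about x gives the same grasp; the last joint's range is limited). The gripper opens to 92 mm and grips with 3 to 60 N. Pads are 20 mm wide; open, the fingers measure 128 mm over their backs; the gripper's body (75 mm by 189 mm) begins 69 mm behind the grasp point.
Start: joints at [-1.373, 0.468, -0.012, 1.603, 0.006, 1.071, -0.056], TCP at [155.054, 631.243, 191.192] pointing down, gripper open.
Joint ranges: [-2.53, 2.53], [-0.31, 2.02], [-1.57, 1.55], [0.28, 2.44], [-1.29, 4.43], [0.15, 1.84], [-2.92, 2.92]. Speed limits (rad/s): [2.57, 2.57, 3.14, 3.14, 3.14, 3.14, 3.14].

INTERFACE

Orientations are given as a rotation vector (axis times angle).
In Python, from cell import robot, grip, kin, viewer gives the robot as it stands. Calls block until the motion is done:
- robot.movep(position, orientation): joint-space move of the TCP to a pose.
- robot.servo_line(position, feed=150, rotation=None): straight line of the TCP; rotation=None keeps the orientation; feed is the mean speed in mm/s.
- robot.goto_joints(angles): joint-space move.
- grip(opening, newtons=None): opening from 0.0 (shut) to 1.0 (fully open); newtons is the grip in N (None keeps the last); returns when the fingers have stopped.
- robot.hold(seconds).
- kin.ik(position, orientation): joint angles nearest the present ones, or None.
- robot.observe(): the state.
- viewer.read_camera(name): name is "scene" or "top"; returns the picture (400x640x3 uint8, red, green, blue); there is no depth.
- viewer.camera_info(name): a dict with "camera_matrix" (3x3 intrinsics, pixels), "k1" (the pictures are not rectified: a ray, as slopes to the right and down, at radius r is drawn at 1 + k1 r^2 times it, then the intrinsics apply), "R" (3x3) and "t" (3): a world point X has camera coordinates R X + t. Camera axes: x right, y down, z forward; pixel columns grow to the right and rows downward; lengths in mm; the calibration is good to about 2 mm. A picture is of the moment at which its call begins. camera_info takes no time and is no camera call.
A pose or a line that the arm cannot do raises robot.IKError and nothing moves.
- robot.job_done(): hands the job in, once; it reports no verdict.
Trained networks look in the newest picture that a camera, given by its name, has taken for a name from the list of things; names that differ only in an ending like _2 or _b are one class to them, and where a whole thing is asked for, a point or a joint stands for the part that bears it (a point fixed in the world has none). Each returns a list of dicts, best first, with "confidence" (0 to 1); they miss things now and then, are a little off and sometimes report something else, mostly with a low value. They report only what shows in the picture. A call takes as long as a camera call. They do not tell look-alikes from the thing itself.
- viewer.silhouettes(name, camera): "mask" (400x640 bool, what is visible of it).
- viewer.pinpoint(name, camera): "at" ([x, y, z] in mm, in the coordinates of the camera as it stood for that picture, good to about 4 mm: a listed point, or the origin of a listed thing).
The state is a dict: "t": time; "joints": joint angles; "joint_velocities": joint speeds; "joint_torque": joint torques, N m; "tcp_pos": TCP position; "tcp_rot": TCP orientation; "contact_force": force on the tool from outside, world axes, zero at the start; "wrist_torque": the same for the moment, N m; "grip_width": opening from 0.0 (shut) to 1.0 (fully open).
Only numpy, scipy, OpenCV 4.12 (cv2) and the standard library are available. Lean on these libraries where they do the work, as an engineer would, in place of code of your own. Each camera call takes 0.05 s, during which the arm holds its last target.

## Working session

There is one attempt and no reset: what is moved stays moved. The work goes in short steps, each a Python script; the robot and the scene stay as the last script left them, time stands still between calls to the robot, and variables do not carry over. Pictures are saved under pics/ and viewed, and the job is handed in when it is done.

```bash
ls; mkdir -p pics; cat > h.py <<'E'
import numpy as np, cv2
from cell import robot, grip, kin, viewer
def save(img,n): cv2.imwrite('pics/'+n,cv2.cvtColor(img,cv2.COLOR_RGB2BGR))
def w(cam,p):
    i=viewer.camera_info(cam); return np.array(i['R']).T@(np.array(p)-np.array(i['t']))
def proj(cam,X):
    i=viewer.camera_info(cam); c=np.array(i['R'])@np.array(X,float)+np.array(i['t'])
    s=c[:2]/c[2]; s=s*(1+i['k1']*(s@s)); K=np.array(i['camera_matrix']); return (K@[s[0],s[1],1])[:2]
def ray(cam,px,z):
    i=viewer.camera_info(cam);K=np.array(i['camera_matrix'])
    s=cv2.undistortPoints(np.array([[px]],float),K,np.array([i['k1'],0,0,0.]))[0,0]
    R=np.array(i['R']).T; o=-R@np.array(i['t']); d=R@np.array([s[0],s[1],1])
    return o+d*(z-o[2])/d[2]
E
python3 - <<'E'
from h import *
np.set_printoptions(suppress=True,precision=3)
for c in ['scene','top']:
    save(viewer.read_camera(c),c+'0.png'); i=viewer.camera_info(c); print(c,i)
    for n in ['jig','jig_slot','jig_stop','sheet_mid','lower_panel_mid','upper_panel_mid','stone','gouge','mallet']:
        for d in viewer.pinpoint(n,c): 
            X=w(c,d['at']);print(n,round(d['confidence'],2),X.round(1),proj(c,X).round())
o=robot.observe();print(o['t'],o['tcp_pos'],o['tcp_rot'],o['contact_force'])
E
```

```text
pics
scene {'camera_matrix': array([[509.061,   0.   , 306.788],
       [  0.   , 509.061, 210.589],
       [  0.   ,   0.   ,   1.   ]]), 'k1': -0.039341806849517075, 'R': array([[ 0.233,  0.972, -0.007],
       [ 0.665, -0.165, -0.729],
       [-0.71 ,  0.165, -0.685]]), 't': array([-164.611, -270.958, 1793.846])}
jig 0.63 [606.7  35.5  -1.7] [311. 258.]
jig_slot 0.63 [508.5  18.3  32.6] [297. 225.]
jig_stop 0.77 [646.7  37.6  32.2] [316. 260.]
sheet_mid 0.98 [520.7  18.8  38.2] [298. 227.]
lower_panel_mid 0.28 [ 450.4 -290.4    2.1] [185. 237.]
upper_panel_mid 0.97 [264.7 250.4  11.7] [350. 166.]
upper_panel_mid 0.94 [387.2 485.2   9.7] [433. 179.]
upper_panel_mid 0.92 [ 298.5 -172.5   13.3] [220. 193.]
upper_panel_mid 0.83 [435.4 281.8  12.3] [377. 198.]
gouge 0.6 [632.2 372.   -0.4] [431. 242.]
mallet 0.67 [ 652.  -391.5    0.4] [150. 301.]
top {'camera_matrix': array([[419.599,   0.   , 316.116],
       [  0.   , 419.599, 198.577],
       [  0.   ,   0.   ,   1.   ]]), 'k1': 0.020661027748067197, 'R': array([[ 0.006, -1.   , -0.028],
       [-0.989, -0.001, -0.15 ],
       [ 0.15 ,  0.029, -0.988]]), 't': array([  63.425,  467.649, 1069.573])}
jig 0.87 [602.2  37.   -0.8] [327. 152.]
jig_slot 0.8 [505.6  18.1  36.4] [334. 184.]
jig_slot 0.26 [517.   26.5  34.9] [331. 180.]
jig_stop 0.92 [648.5  43.3  30.7] [325. 133.]
sheet_mid 0.78 [513.7  24.5  34.1] [332. 181.]
lower_panel_mid 0.94 [604.1  36.5  25.1] [327. 149.]
lower_panel_mid 0.27 [605.   37.3  -3.1] [327. 152.]
upper_panel_mid 0.83 [381.9 483.2  11. ] [161. 231.]
upper_panel_mid 0.83 [ 297.5 -175.5    7.6] [408. 264.]
upper_panel_mid 0.72 [431.6 280.1  15. ] [236. 213.]
upper_panel_mid 0.69 [256.7 247.4  15. ] [246. 279.]
stone 0.66 [ 442.4 -288.2   -2.1] [448. 210.]
gouge 0.73 [630.1 368.   -0.9] [209. 143.]
mallet 0.61 [ 653.  -391.5   -2.2] [483. 134.]
1.0 [155.046 631.255 191.203] [ 0.189  1.562 -0.189] [ 0.353 -0.171  0.452]
```

View pics/scene0.png

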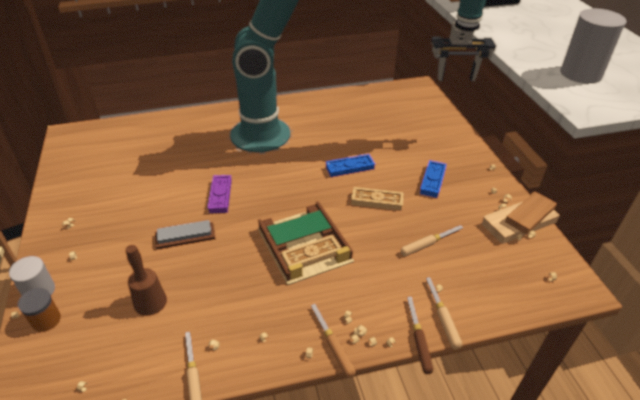

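View pics/top0.png

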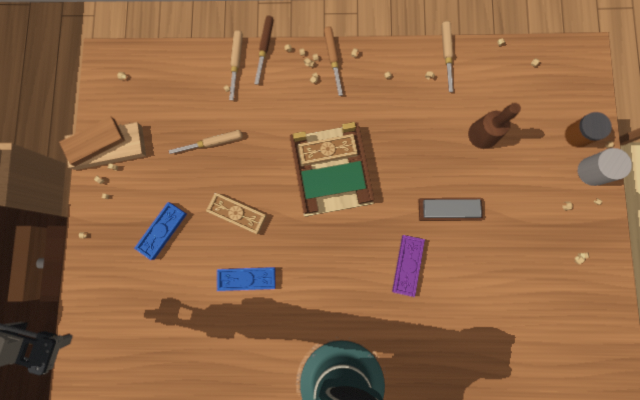

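```bash
python3 - <<'E'
import cv2,numpy as np
t=cv2.imread('pics/top0.png')
cv2.imwrite('pics/crop_t.png',cv2.resize(t[90:290,130:460],None,fx=2.4,fy=2.4,interpolation=cv2.INTER_CUBIC))
E
```

```text
(no output)
```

View pics/crop_t.png

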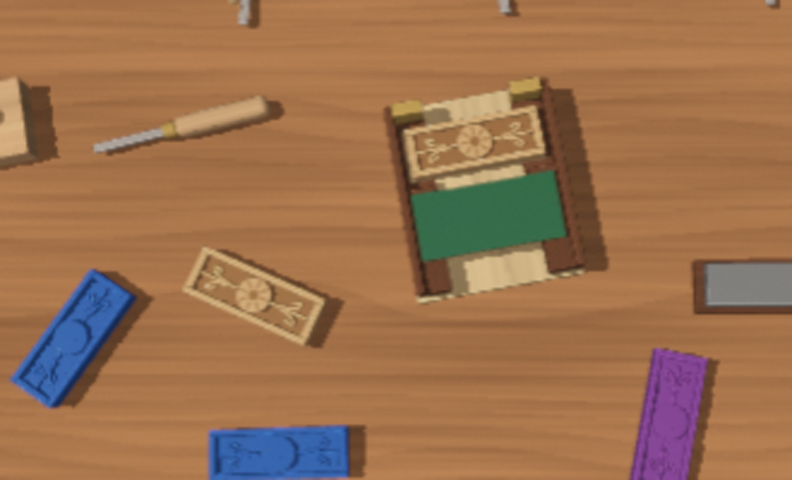

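The four panel-shaped candidates in the top view are pale wood (236,213), blue (162,231), blue (246,279) and purple (409,265). Only the pale one matches the description: carved, pale wood, bare bench, left of the jig with the stone on the right. The crop confirms it. Next I'll refine the poses by fitting models to the silhouettes.

```bash
cat >> h.py <<'E'
from scipy.optimize import minimize
def T(p,pts):
    c,s=np.cos(p[2]),np.sin(p[2]); pts=np.array(pts,float)
    return np.c_[p[0]+c*pts[:,0]-s*pts[:,1],p[1]+s*pts[:,0]+c*pts[:,1],pts[:,2]]
def box(x0,x1,y0,y1,z0,z1): return [(x,y,z) for x in(x0,x1) for y in(y0,y1) for z in(z0,z1)]
S=8
def render(cam,p,pts):
    P=np.array([proj(cam,X) for X in T(p,pts)])
    h=cv2.convexHull(((P+.5)*S).astype(np.float32)).astype(np.int32)
    return h
def fit(masks,p0,pts):
    data=[]
    for cam,m in masks.items():
        ys,xs=np.where(m); b=(max(xs.min()-12,0),xs.max()+12,max(ys.min()-12,0),ys.max()+12)
        c=m[b[2]:b[3],b[0]:b[1]].astype(np.float32); c=cv2.resize(c,None,fx=S,fy=S,interpolation=cv2.INTER_LINEAR)
        data.append((cam,(c>.5).astype(np.uint8),b))
    def cost(q):
        p=np.array([q[0],q[1],q[2]/100]);e=0
        for cam,c,b in data:
            h=render(cam,p,pts)-np.array([b[0],b[2]])*S
            r=np.zeros_like(c); cv2.fillConvexPoly(r,h,1)
            e+=1-(r&c).sum()/max(1,(r|c).sum())
        return e
    q0=np.array([p0[0],p0[1],p0[2]*100])
    sim=np.vstack([q0]+[q0+d for d in ([8,0,0],[0,8,0],[0,0,8])])
    r=minimize(cost,q0,method='Nelder-Mead',options=dict(initial_simplex=sim,xatol=.05,fatol=1e-5))
    return np.array([r.x[0],r.x[1],r.x[2]/100]),r.fun
def best(name,cam,px):
    L=[d for d in viewer.silhouettes(name,cam) if d['mask'][int(px[1]),int(px[0])]]
    return L[0]['mask'] if L else None
E
cat > meas.py <<'E'
from h import *
np.set_printoptions(suppress=True,precision=3)
PB=box(-28,28,-75,75,0,24); SB=box(-38,38,-80,80,34,39)
px={'top':{'u':(236,213),'s':(332,181),'l':(325,145)},'scene':{'u':(377,198),'s':(298,227),'l':(311,252)}}
res={}
for c in ['scene','top']: viewer.read_camera(c)
for k,n,b,p0 in [('u','upper_panel_mid',PB,(433,281,1.0)),('s','sheet_mid',SB,(515,22,.15))]:
    if k=='u': p0=(433,281,1.15)
    M={c:best(n,c,px[c][k]) for c in px}; M={c:m for c,m in M.items() if m is not None}
    for c in M: print(k,c,*fit({c:M[c]},p0,b))
    r,f=fit(M,p0,b); print(k,'both',r,f); res[k]=r
m={}
for c in px:
    L=viewer.silhouettes('jig',c)
    if L: m[c]=L[0]['mask']; im=viewer.read_camera(c).copy(); np.save('jig_'+c,m[c]); print(c,m[c].sum(),L[0]['confidence'])
np.save('res',res)
E
python3 meas.py
```

```text
u top [431.526 279.345   2.716] 0.03902048575502137
u scene [433.935 281.116   2.729] 0.04366741339566893Traceback (most recent call last):
  File "meas.py", line 11, in <module>
    r,f=fit(M,p0,b); print(k,'both',r,f); res[k]=r
        ~~~^^^^^^^^
  File "h.py", line 39, in fit
    r=minimize(cost,q0,method='Nelder-Mead',options=dict(initial_simplex=sim,xatol=.05,fatol=1e-5))
    res = _minimize_neldermead(fun, x0, args, callback, bounds=bounds,
                               **options)
    fxcc = func(xcc)
    fx = function(np.copy(x), *(wrapper_args + args))
  File "h.py", line 33, in cost
    h=render(cam,p,pts)-np.array([b[0],b[2]])*S
      ~~~~~~^^^^^^^^^^^
  File "h.py", line 21, in render
    P=np.array([proj(cam,X) for X in T(p,pts)])
                ~~~~^^^^^^^
  File "h.py", line 7, in proj
    i=viewer.camera_info(cam); c=np.array(i['R'])@np.array(X,float)+np.array(i['t'])
ValueError: time passes only in moves, steps and waits
```

```bash
sed -i 's/viewer.camera_info(\(cam\))/INFO[cam]/; 3i INFO={c:viewer.camera_info(c) for c in ("scene","top")}' h.py; sed -i 's/(433,281,1.15)/(433,281,-.43)/' meas.py; head -20 h.py|grep INFO; python3 meas.py; python3 -c "
from h import *;print(robot.observe()['t'])"
```

```text
INFO={c:viewer.camera_info(c) for c in ("scene","top")}
    i=INFO[cam]; return np.array(i['R']).T@(np.array(p)-np.array(i['t']))
    i=INFO[cam]; c=np.array(i['R'])@np.array(X,float)+np.array(i['t'])
    i=INFO[cam];K=np.array(i['camera_matrix'])
u top [433.202 281.346  -0.407] 0.05111710766948452
u scene [433.888 282.002  -0.417] 0.08580508474576276
u both [433.636 281.665  -0.404] 0.1427871592423443
s top [518.217  19.942   0.177] 0.024949002217294902
s scene [520.898  19.464   0.19 ] 0.03894842973972146
s both [518.944  19.688   0.178] 0.08813633433855583
top 2813 0.78
scene 2544 0.93
1.7
```

```bash
cat > ov.py <<'E'
from h import *
import sys
def overlay(cam,p,src,out,bx,f,shapes):
    t=cv2.imread('pics/'+src); x0,x1,y0,y1=bx
    t=cv2.resize(t[y0:y1,x0:x1],None,fx=f,fy=f,interpolation=cv2.INTER_CUBIC)
    for pts,col in shapes:
        P=np.array([proj(cam,X) for X in T(p,pts)]); P=((P+.5-[x0,y0])*f).astype(np.int32)
        cv2.polylines(t,[P],True,col,1,cv2.LINE_AA)
    cv2.imwrite('pics/'+out,t)
rc=lambda x0,x1,y0,y1,z:[(x0,y0,z),(x1,y0,z),(x1,y1,z),(x0,y1,z)]
J=[(rc(-160,65,-95,95,8),(255,255,0)),(rc(40,55,50,84,50),(255,0,255)),(rc(40,55,-84,-50,50),(255,0,255)),(rc(-160,-42,54,84,34),(0,0,255)),(rc(-160,-42,-84,-54,34),(0,0,255))]
if __name__=='__main__':
    p=[float(a) for a in sys.argv[1:4]]
    overlay('top',p,'top0.png','ovt%s.png'%sys.argv[4],(280,385,115,220),6,J)
    overlay('scene',p,'scene0.png','ovs%s.png'%sys.argv[4],(250,360,195,285),6,J)
E
python3 ov.py 604 36.5 0.17 a
python3 - <<'E'
from h import *
# outer fit of jig mask ∪ sheet ∪ lower panel (fill hull)
for bx in [(-160,65)]:
    for c in ['top','scene']:
        m=np.load('jig_%s.npy'%c); ys,xs=np.where(m); print(c,xs.min(),xs.max(),ys.min(),ys.max())
E
```

```text
top 290 373 122 215
scene 258 353 201 284
```

View pics/ovta.png

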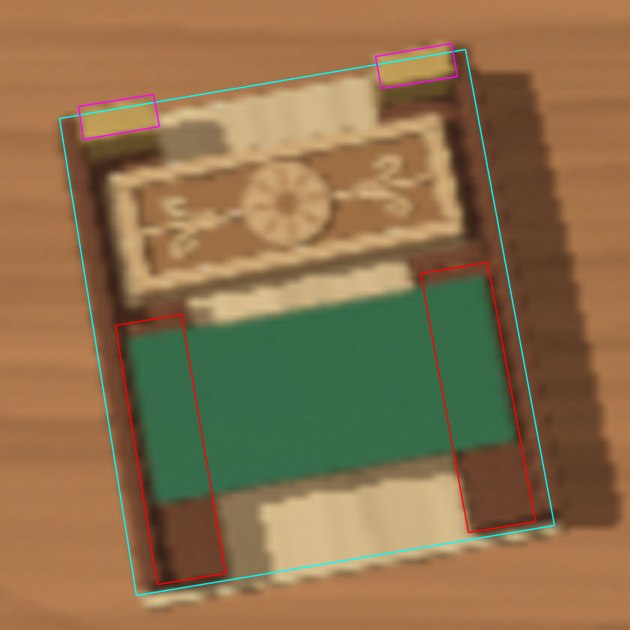

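View pics/ovsa.png

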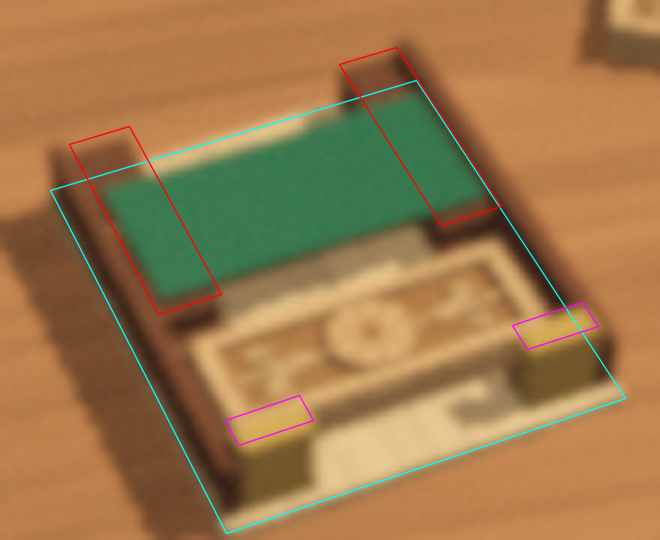

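```bash
cat > jf.py <<'E'
from h import *
from ov import *
from scipy.ndimage import map_coordinates
seg=[]
def s(a,b): seg.append([a,b])
# stops tops
for sg in(1,-1):
    s((40,50*sg,50),(40,84*sg,50)); s((55,50*sg,50),(55,84*sg,50)); s((40,50*sg,50),(55,50*sg,50))
    s((-160,54*sg,34),(-160,84*sg,34)); s((-160,54*sg,34),(-130,54*sg,34)); s((-42,54*sg,34),(-42,80*sg,34))
s((-160,-50,8),(-160,50,8)); s((65,-90,8),(65,90,8))
pts=[];
for a,b in seg:
    n=max(3,int(np.linalg.norm(np.subtract(a,b))/3)); 
    pts+= [np.add(a,np.subtract(b,a)*t) for t in np.linspace(.1,.9,n)]
pts=np.array(pts)
G={}
for c in('top','scene'):
    im=cv2.GaussianBlur(cv2.imread(f'pics/{c}0.png').astype(np.float32),(0,0),1.0)
    G[c]=np.sqrt(sum(cv2.Sobel(im,cv2.CV_32F,1,0)**2+cv2.Sobel(im,cv2.CV_32F,0,1)**2 for _ in[0]).sum(2))
def cost(q,cams):
    e=0
    for c in cams:
        P=np.array([proj(c,X) for X in T((q[0],q[1],q[2]/100),pts)])
        e-=np.minimum(map_coordinates(G[c],[P[:,1],P[:,0]],order=1),300).mean()
    return e
for cams in(['top'],['scene'],['top','scene']):
    b=None
    for st in [(604,36,17),(602,34,18),(600,36,17),(606,34,18.5),(603,33,17.5)]:
        r=minimize(cost,st,args=(cams,),method='Nelder-Mead',options=dict(initial_simplex=np.array([st]+[np.add(st,d) for d in([3,0,0],[0,3,0],[0,0,2])])))
        if b is None or r.fun<b.fun:b=r
    print(cams,b.x,b.fun)
E
python3 jf.py
```

```text
['top'] [600.08088557  37.42936633  19.46030915] -186.76040649414062
['scene'] [605.10559163  32.18099284  18.375854  ] -165.79592895507812
['top', 'scene'] [601.95413042  34.2055528   17.77063241] -331.5840148925781
```

```bash
python3 ov.py 602 34.2 0.178 b
```

```text
(no output)
```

View pics/ovtb.png

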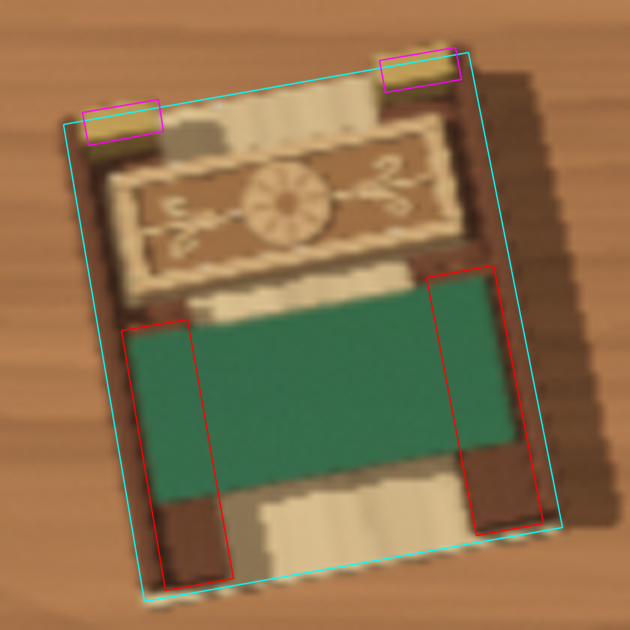

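View pics/ovsb.png

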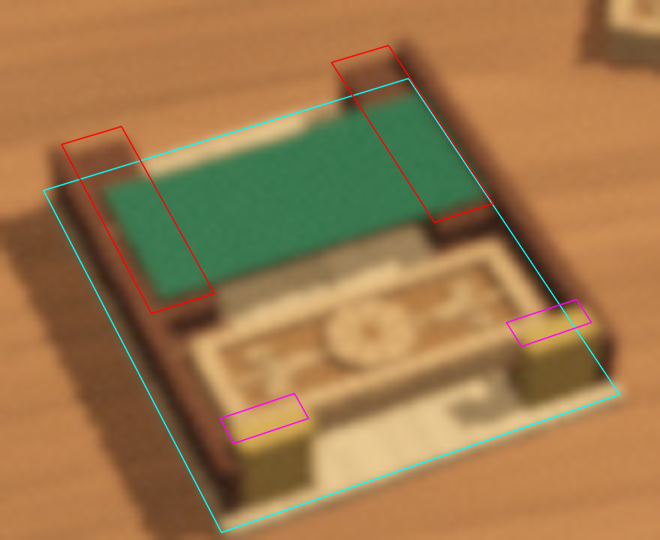

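```bash
cat >> h.py <<'E'
from scipy.spatial.transform import Rotation as Rn
def ori(a):
    x=np.array([0,0,-1.]);y=np.array([np.cos(a),np.sin(a),0]);return Rn.from_matrix(np.c_[x,y,np.cross(x,y)]).as_rotvec()
def jw(J,x,y,z): return T(J,[(x,y,z)])[0]
E
python3 - <<'E'
from h import *
np.set_printoptions(suppress=True,precision=3)
J=(604.5,35.7,.177)
M={}
for c,p in [('top',(325,145)),('scene',(311,252))]:
    viewer.read_camera(c); m=best('lower_panel_mid',c,p)
    if m is not None: M[c]=m; print(c,m.sum(),fit({c:m},J,box(-28,28,-75,75,20,32)))
for a in (.177+np.pi/2,.177-np.pi/2):
    for z in (24,120): print('push',a,kin.ik(jw(J,-180,0,z),ori(a)),kin.ik(jw(J,-46,0,z),ori(a)))
for d in (0,np.pi):
    for z in (3,120):print('grasp',d,kin.ik([433.5,281.5,z],ori(-.41+d)),'place',kin.ik(jw(J,0,0,40 if z==3 else 120),ori(.177+d)))
E
```

```text
top 1283 (array([605.275,  35.7  ,   0.197]), np.float64(0.07288901816771509))
scene 1086 (array([608.58 ,  34.438,   0.197]), np.float64(0.14434326821506416))
push 1.7477963267948966 [-0.341  0.389  0.296  2.262 -0.226  0.516  1.878] [-0.312  0.553  0.258  1.952 -0.22   0.663  1.831]
push 1.7477963267948966 [-0.515  0.198  0.478  2.213 -0.132  0.757  1.799] [-0.436  0.417  0.411  1.911 -0.216  0.857  1.834]
push -1.3937963267948965 [-0.818  0.526  0.893  2.288 -0.721  0.634 -0.773] [-0.591  0.62   0.629  1.97  -0.542  0.724 -1.026]
push -1.3937963267948965 [-0.914  0.264  0.956  2.232 -0.308  0.779 -1.146] [-0.743  0.505  0.829  1.929 -0.469  0.911 -1.074]
grasp 0 [-0.958  0.554  0.395  2.068 -0.374  0.587 -0.712] place [-0.496  0.626  0.514  1.846 -0.422  0.78   0.419]
grasp 0 [-1.021  0.352  0.46   2.014 -0.211  0.821 -0.851] place [-0.56   0.521  0.596  1.808 -0.359  0.922  0.372]
grasp 3.141592653589793 [-0.501  0.539 -0.171  2.038  0.161  0.577  1.948] place [-0.943  1.086  1.334  1.872 -1.151  1.227 -2.169]
grasp 3.141592653589793 [-0.543  0.343 -0.117  1.984  0.054  0.818  2.042] place [-0.96   0.908  1.341  1.83  -0.95   1.234 -2.283]
```

```bash
python3 - <<'E'
from h import *
np.set_printoptions(suppress=True,precision=2)
J=(604.5,35.7,.177); o=ori(.177-np.pi/2)
robot.movep(jw(J,-151,-.5,110),o); grip(0.5)
robot.servo_line(jw(J,-151,-.5,24),feed=120)
ob=robot.observe();print(ob['t'],ob['tcp_pos'],ob['contact_force'],ob['grip_width'])
for c in('top','scene'): save(viewer.read_camera(c),c+'1.png')
a=cv2.imread('pics/top1.png')[90:250,250:410];b=cv2.imread('pics/scene1.png')[180:300,230:390]
cv2.imwrite('pics/v1.png',np.vstack([cv2.resize(a,(480,480)),np.zeros((0,480,3),np.uint8)]));cv2.imwrite('pics/v1s.png',cv2.resize(b,None,fx=4,fy=4))
E
```

```text
6.05 [456.37   8.44  24.37] [0.21 0.73 0.87] 0.49644113068512175
```

View pics/v1.png

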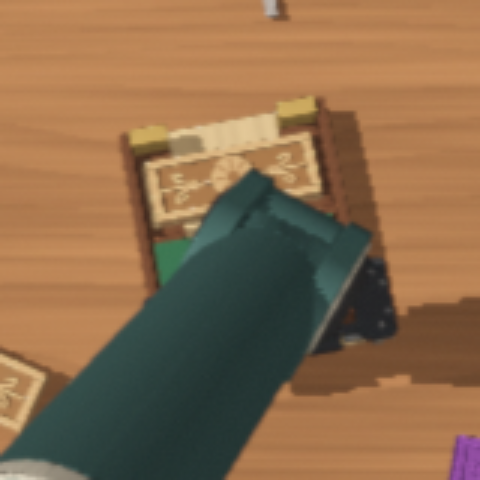

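View pics/v1s.png

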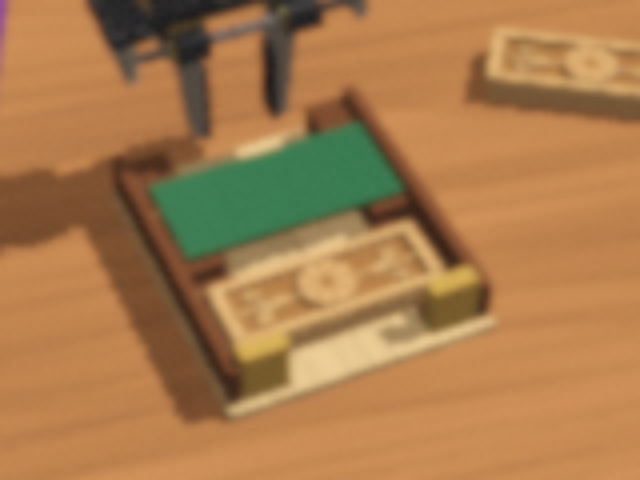

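```bash
python3 - <<'E'
from h import *
J=(604.5,35.7,.177)
for y in(-32,-23,23,32): 
  p=proj('scene',jw(J,-151,y,24)); print(y,p,(p-[230,180])*4)
E
```

```text
-32 [279.01714653 218.35339189] [196.06858612 153.41356756]
-23 [281.9628521  217.45691713] [207.85140839 149.82766852]
23 [296.8584858  212.92371785] [267.43394318 131.6948714 ]
32 [299.74171745 212.04626766] [278.96686979 128.18507065]
```

```bash
python3 - <<'E'
from h import *
grip(0.0); c='scene'; save(viewer.read_camera(c),c+'2.png'); print(robot.observe()['t'])
b=cv2.imread('pics/scene2.png')[180:240,250:330];cv2.imwrite('pics/v2s.png',cv2.resize(b,None,fx=8,fy=8,interpolation=cv2.INTER_CUBIC))
J=(604.5,35.7,.177)
for y in(-18,0,18): 
  p=proj('scene',jw(J,-151,y,24)); print(y,p,(p-[250,180])*8)
E
```

```text
6.975
-18 [283.59490395 216.96023111] [268.75923158 295.68184886]
0 [289.44405199 215.18015168] [315.55241588 281.44121343]
18 [295.25230725 213.41252493] [362.01845801 267.30019941]
```

View pics/v2s.png

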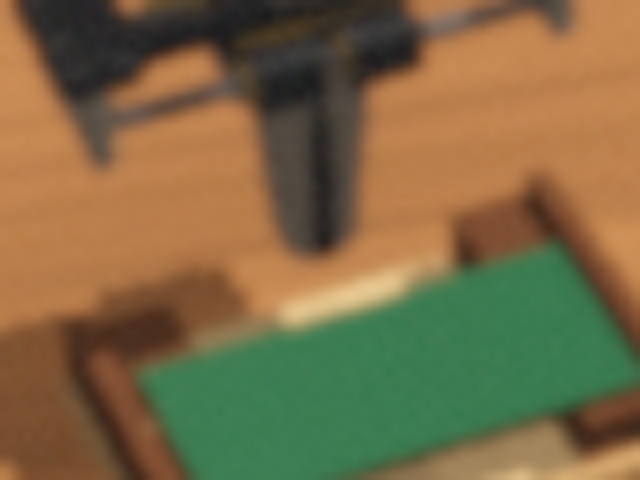

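```bash
python3 - <<'E'
from h import *
R=Rn.from_rotvec([0.189,1.562,-0.189]).as_matrix()
for y in(-46,0,46):
  X=np.array([155.05,631.25,191.2])+R[:,1]*y; print(proj('scene',X),proj('top',X))
b=cv2.imread('pics/scene0.png')[20:90,420:500];cv2.imwrite('pics/v3s.png',cv2.resize(b,None,fx=7,fy=7,interpolation=cv2.INTER_CUBIC))
E
```

```text
[440.61820506  84.99553425] [ 73.13199958 334.79331309]
[454.61638836  85.02165648] [ 53.16962094 329.47838217]
[468.59410269  85.05555417] [ 33.2686486  324.19839575]
```

View pics/v3s.png

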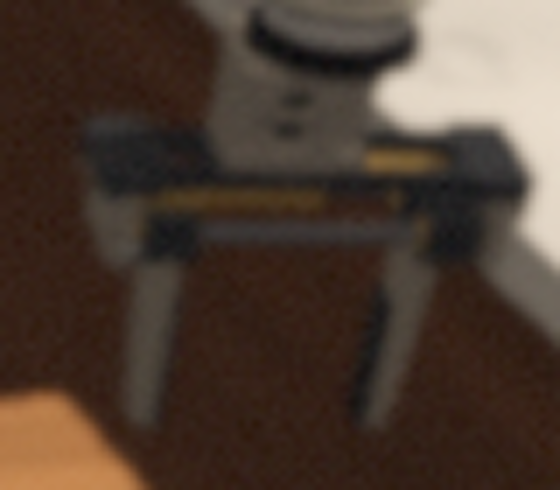

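```bash
python3 - <<'E'
from h import *
np.set_printoptions(suppress=True,precision=2)
p=np.array(robot.observe()['tcp_pos']); p0=p.copy()
robot.servo_line([p[0],p[1],12],feed=60); f0=np.array(robot.observe()['contact_force'])
z=12
while z>3:
    z-=1; robot.servo_line([p[0],p[1],z],feed=20); ob=robot.observe(); f=np.array(ob['contact_force'])-f0
    print(z,ob['tcp_pos'][2].round(2) if hasattr(ob['tcp_pos'][2],'round') else ob['tcp_pos'][2],f)
    if f[2]>4: break
robot.servo_line([p[0],p[1],14],feed=60);print(robot.observe()['t'])
E
```

```text
11 11.02 [-0.2   0.83  1.54]
10 10.02 [-0.58  0.46 -0.39]
9 8.97 [-0.48  0.68  0.73]
8 7.95 [0.58 0.39 0.42]
7 6.94 [-0.22  0.59  0.77]
6 5.95 [ 0.09 -0.12  0.15]
5 4.94 [0.24 0.25 0.27]
4 3.96 [1.07 0.7  0.09]
3 2.95 [ 0.35 -0.14 -0.03]
9.9083
```

```bash
python3 - <<'E'
from h import *
b=cv2.imread('pics/top0.png')[300:390,0:110]
b=cv2.resize(b,None,fx=7,fy=7,interpolation=cv2.INTER_CUBIC)
R=Rn.from_rotvec([0.189,1.562,-0.189]).as_matrix()
for y in(-46,0,46):
 for dz,col in((0,(0,0,255)),(12,(0,255,0)),(88,(255,0,0))):
  X=np.array([155.05,631.25,191.2+dz])+R[:,1]*y; u=(proj('top',X)+.5-[0,300])*7; cv2.circle(b,(int(u[0]),int(u[1])),4,col,-1)
cv2.imwrite('pics/v4.png',b)
E
```

```text
(no output)
```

View pics/v4.png

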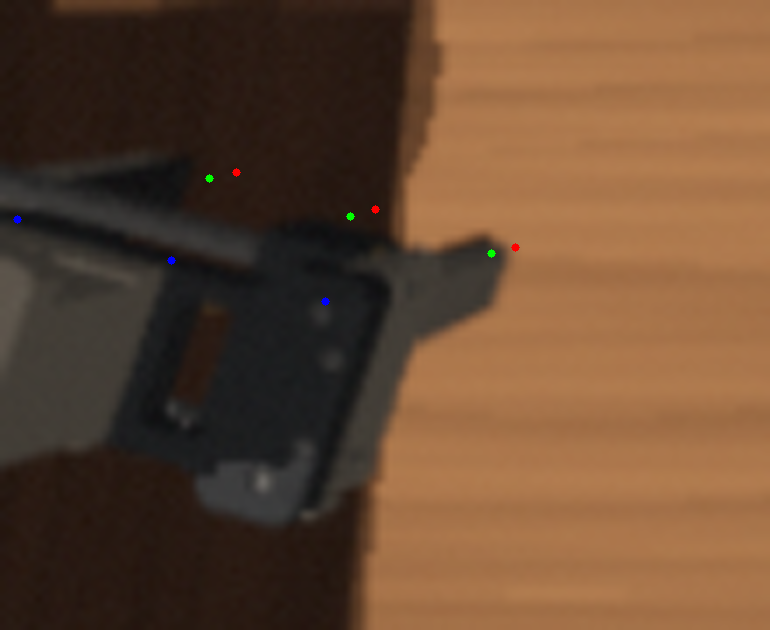

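```bash
python3 - <<'E'
from h import *
from scipy.optimize import least_squares
np.set_printoptions(suppress=True,precision=2)
ob=[('top',(69.8,338.4)),('scene',(439.9,80.5))]
f=lambda X:np.concatenate([proj(c,X)-u for c,u in ob])
R=Rn.from_rotvec([0.189,1.562,-0.189]).as_matrix(); 
for s in(1,-1):
  X0=np.array([155.05,631.25,191.2])-R[:,1]*46
  print(X0)
r=least_squares(f,X0);print(r.x,r.fun, r.x-X0)
print(robot.observe()['t'])
# camera-only check with start camera vs bench: pure-robot check, closed tip scene px
c=(250+318/8-.5,180+250/8-.5)
for z in(24,30,36): print(z,ray('scene',c,z), np.array(ray('scene',c,z))[:2]-[456.37,8.44])
E
```

```text
[144.08 586.58 191.2 ]
[144.08 586.58 191.2 ]
[138.99 584.37 205.37] [ 0.11  0.03  0.17 -0.07] [-5.09 -2.21 14.17]
9.9083
24 [437.64  12.44  24.  ] [-18.73   4.  ]
30 [443.92  11.28  30.  ] [-12.45   2.84]
36 [450.21  10.13  36.  ] [-6.16  1.69]
```

```bash
python3 - <<'E'
from h import *
np.set_printoptions(suppress=True,precision=2)
p=np.array(robot.observe()['tcp_pos'])
robot.servo_line([p[0],p[1],2],feed=100); robot.hold(.1); f0=np.array(robot.observe()['contact_force'])
z=2
while z>-12:
    z-=1; robot.servo_line([p[0],p[1],z],feed=25); ob=robot.observe(); f=np.array(ob['contact_force'])-f0
    print(z,round(ob['tcp_pos'][2],2),f)
    if f[2]>4: break
for c in('scene',): save(viewer.read_camera(c),c+'5.png')
b=cv2.imread('pics/scene5.png')[180:240,250:330];cv2.imwrite('pics/v5s.png',cv2.resize(b,None,fx=8,fy=8,interpolation=cv2.INTER_CUBIC))
robot.servo_line([p[0],p[1],8],feed=80);print(robot.observe()['t'])
E
```

```text
1 1.1 [-0.52 -1.15 -0.28]
0 -0.01 [ 0.24 -0.24  0.09]
-1 -1.07 [-0.88 -0.52 -0.29]
-2 -2.06 [-0.6  -0.5  -0.44]
-3 -3.06 [0.36 0.26 0.49]
-4 -4.07 [-0.9  -0.81  0.09]
-5 -5.04 [-1.08 -1.28  0.33]
-6 -6.06 [-0.69  0.11 -0.3 ]
-7 -7.05 [-0.85 -0.3  -0.1 ]
-8 -8.06 [ 0.27 -0.38  0.39]
-9 -9.05 [ 0.08 -0.88  0.46]
-10 -10.06 [-0.31 -1.49 -0.05]
-11 -11.05 [-1.02 -0.13  0.36]
-12 -12.03 [-0.25 -0.28  1.08]
14.225
```

View pics/v5s.png

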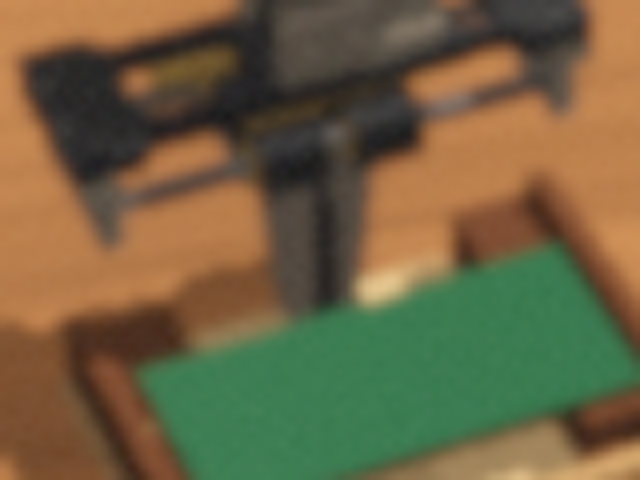

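```bash
cat >> h.py <<'E'
J=(604.5,35.7,.177)
def F(n=4):
    L=[]
    for _ in range(n): L.append(robot.observe()['contact_force']); robot.hold(.02)
    return np.mean(L,0)
def push(xs,y,z,feed,f0,lim=5):
    ux=np.array([np.cos(J[2]),np.sin(J[2]),0])
    for x in xs:
        robot.servo_line(jw(J,x,y,z),feed=feed); f=(F()-f0)
        print(x,f,'along',round(f@ux,2))
        if abs(f@ux)>lim or abs(f[2])>6: print('STOP');return x
E
python3 - <<'E'
from h import *
np.set_printoptions(suppress=True,precision=2)
robot.servo_line(jw(J,-151,-.5,4),feed=60); f0=F()
push([-147,-143,-139,-135,-130,-125,-120],-.5,4,30,f0)
for c in('scene',): save(viewer.read_camera(c),c+'6.png')
b=cv2.imread('pics/scene6.png')[180:280,245:365];cv2.imwrite('pics/v6s.png',cv2.resize(b,None,fx=6,fy=6,interpolation=cv2.INTER_CUBIC))
print(robot.observe()['t'])
E
```

```text
-147 [ 0.15 -0.16  0.01] along 0.12
-143 [ 0.01 -0.35  0.22] along -0.05
-139 [ 0.06 -0.02 -0.27] along 0.06
-135 [-0.06 -0.7   0.23] along -0.19
-130 [ 0.17 -0.25 -0.04] along 0.12
-125 [ 0.3  -0.25 -0.06] along 0.25
-120 [ 0.66  0.05 -0.02] along 0.66
17.1417
```

View pics/v6s.png

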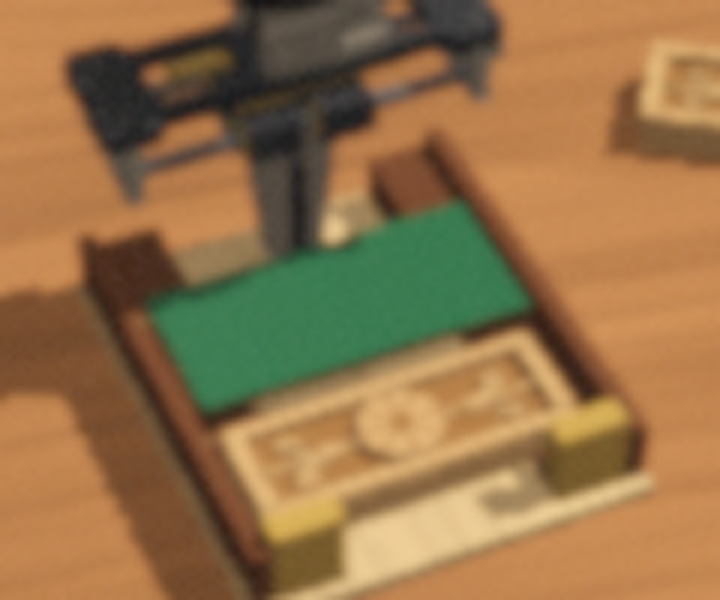

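The picture shows the sheet moved forward, with its front edge near (210,410)–(530,310) in the crop, still square on the runners. The finger tip sits behind its rear edge. I'll measure the offset between finger and sheet.

```bash
python3 - <<'E'
from h import *
np.set_printoptions(suppress=True,precision=3)
viewer.read_camera('scene'); m=best('sheet_mid','scene',(305,232))
p,e=fit({'scene':m},(540,22,.177),box(-38,38,-80,80,34,39)); print(p,e)
d=p[:2]-J[:2]; c,s=np.cos(J[2]),np.sin(J[2]); print('jig',c*d[0]+s*d[1],-s*d[0]+c*d[1]); print([d['confidence'] for d in viewer.pinpoint('sheet_mid','scene')], [w('scene',d['at']) for d in viewer.pinpoint('sheet_mid','scene')])
E
```

```text
[534.652  22.677   0.166] 0.031766372989957437
jig -71.05023970206703 -0.5211259113222688
[0.78] [array([534.028,  21.5  ,  36.841])]
```

```bash
python3 - <<'E'
from h import *
np.set_printoptions(suppress=True,precision=2)
f0=F()-0
robot.servo_line(jw(J,-120,-.5,0),feed=60)
x=push([-57,-53],-.5,0,40,f0,8)
if x is None: x=push(np.arange(-51.5,-39,1.5),-.5,0,25,f0,4)
save(viewer.read_camera('scene'),'scene7.png')
b=cv2.imread('pics/scene7.png')[180:280,245:365];cv2.imwrite('pics/v7s.png',cv2.resize(b,None,fx=6,fy=6,interpolation=cv2.INTER_CUBIC))
print(robot.observe()['t'])
E
```

```text
-57 [-0.37  0.37 -0.11] along -0.3
-53 [-0.27  0.37 -0.47] along -0.2
-51.5 [-0.21  0.47 -0.27] along -0.13
-50.0 [ 0.52  0.63 -0.08] along 0.63
-48.5 [-0.17  0.27 -0.12] along -0.12
-47.0 [-0.33  0.2  -0.32] along -0.29
-45.5 [-0.32  0.35  0.09] along -0.26
-44.0 [-0.22  0.41 -0.15] along -0.14
-42.5 [-5.2  -0.38  3.69] along -5.19
STOP
22.0333
```

View pics/v7s.png

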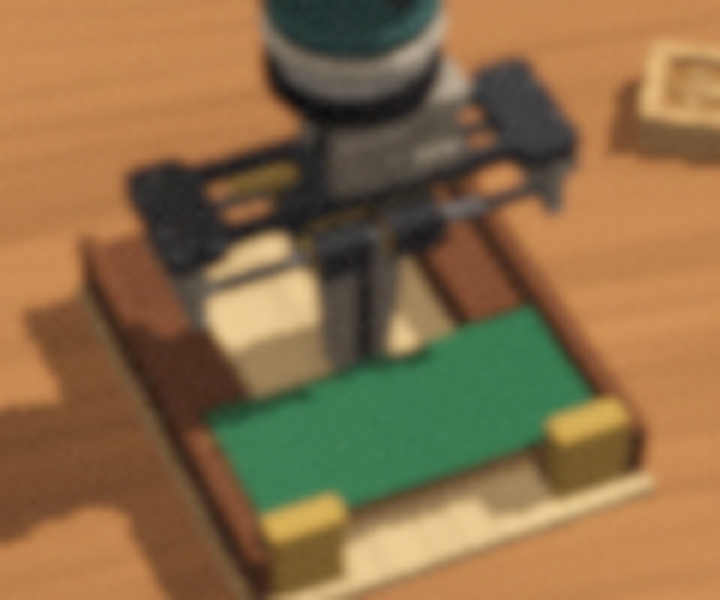

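```bash
python3 - <<'E'
from h import *
np.set_printoptions(suppress=True,precision=2)
robot.servo_line(jw(J,-55,-.5,0),feed=80)
robot.servo_line(jw(J,-60,-.5,75),feed=200)
U=(433.5,281.5)
robot.movep([*U,75],ori(-.41)); grip(1.0)
for c in('top','scene'): save(viewer.read_camera(c),c+'8.png')
print(robot.observe()['t'])
ims=[cv2.resize(cv2.imread('pics/%s8.png'%c)[y0:y0+130,x0:x0+200],None,fx=4,fy=4,interpolation=cv2.INTER_CUBIC) for c,x0,y0 in(('top',190,110),('scene',250,150))]
cv2.imwrite('pics/v8t.png',ims[0]);cv2.imwrite('pics/v8s.png',ims[1])
E
```

```text
25.425
```

View pics/v8t.png

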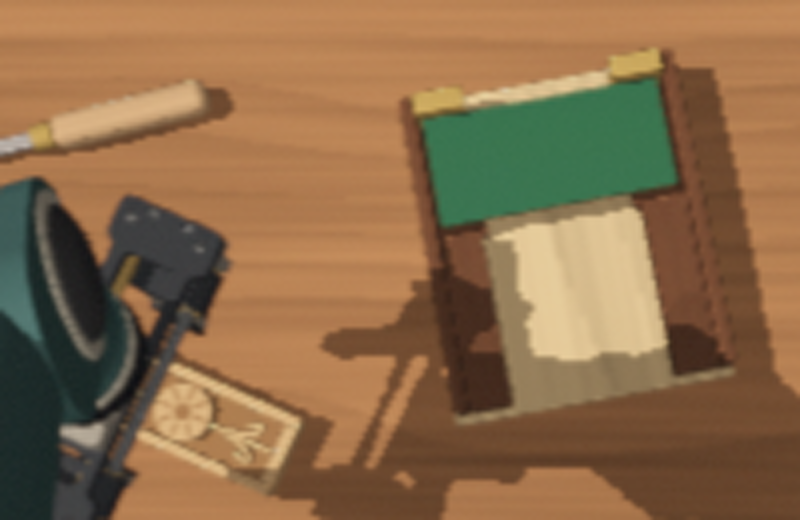

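View pics/v8s.png

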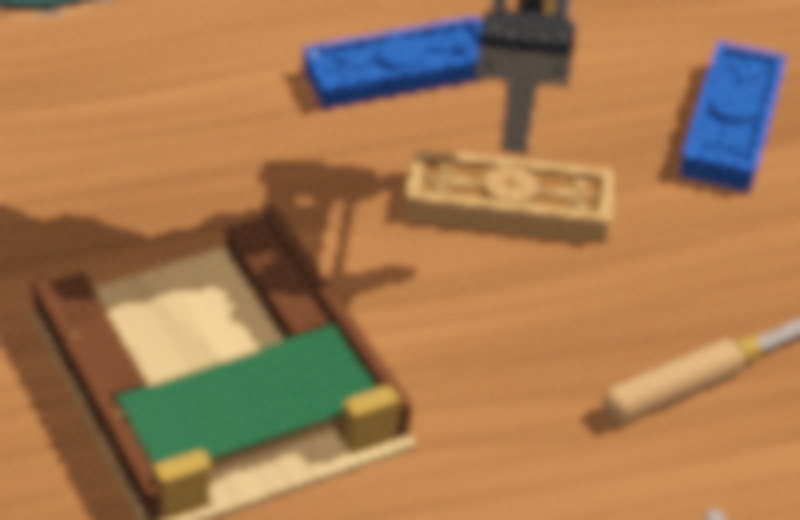

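The sheet is home, its front edge at both brass stops, lying flat and square. I'll refit its position and then descend to grasp.

```bash
python3 - <<'E'
from h import *
np.set_printoptions(suppress=True,precision=3)
SB=box(-38,38,-80,80,32,37); M={}
for c,p in(('top',(328,146)),('scene',(311,248))):
    M[c]=best('sheet_mid',c,p)
    if M[c] is None: del M[c]; continue
    print(c,fit({c:M[c]},(607,36,.177),SB))
print(fit(M,(607,36,.177),SB))
U=(433.5,281.5)
robot.servo_line([*U,-6],feed=120); f0=F()
for z in(-9,-12,-14,-16):
    robot.servo_line([*U,z],feed=40); f=F(2)-f0; print(z,f)
    if f[2]>4: robot.servo_line([*U,z+2],feed=40);break
save(viewer.read_camera('scene'),'scene9.png')
print(robot.observe()['t'],robot.observe()['tcp_pos'])
b=cv2.imread('pics/scene9.png')[150:230,320:430];cv2.imwrite('pics/v9.png',cv2.resize(b,None,fx=6,fy=6,interpolation=cv2.INTER_CUBIC))
E
```

```text
top (array([606.274,  36.768,   0.183]), np.float64(0.03064896043919363))
scene (array([607.789,  37.262,   0.189]), np.float64(0.09967813090843614))
(array([606.765,  36.734,   0.181]), np.float64(0.13948979429038144))
-9 [-0.503  0.175  0.778]
-12 [-0.832  0.712 -0.284]
-14 [-0.751  0.385 -0.218]
-16 [-0.313  0.724 -0.817]
27.6 [433.517 281.487 -16.016]
```

View pics/v9.png

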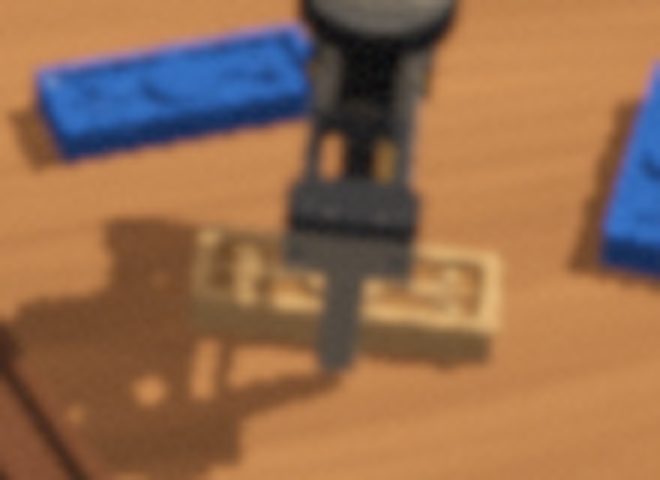

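```bash
python3 - <<'E'
from h import *
np.set_printoptions(suppress=True,precision=3)
U=(433.5,281.5)
f0=F(2); grip(0.3,25); print(robot.observe()['grip_width'])
robot.servo_line([*U,70],feed=150); robot.hold(.1);print(F()-f0,robot.observe()['grip_width'])
P=(606.3,37.0); 
P=(606.0-0.0,36.6)
# home sheet centre is J+2mm -> jig origin
c,s=np.cos(.18),np.sin(.18); O=np.array([606.8-2*c,36.8-2*s]); print('origin',O)
robot.movep([*O,70],ori(.18)); robot.hold(.1)
for c in('top','scene'): save(viewer.read_camera(c),c+'10.png')
print(robot.observe()['t'],robot.observe()['tcp_pos'])
b=cv2.imread('pics/scene10.png')[180:280,245:365];cv2.imwrite('pics/v10s.png',cv2.resize(b,None,fx=6,fy=6,interpolation=cv2.INTER_CUBIC))
b=cv2.imread('pics/top10.png')[90:220,260:400];cv2.imwrite('pics/v10t.png',cv2.resize(b,None,fx=4,fy=4,interpolation=cv2.INTER_CUBIC))
E
```

```text
0.6066882691785552
[ 0.749  0.734 -1.519] 0.6056111943599978
origin [604.832  36.442]
30.5083 [604.47   38.311  69.894]
```

View pics/v10s.png

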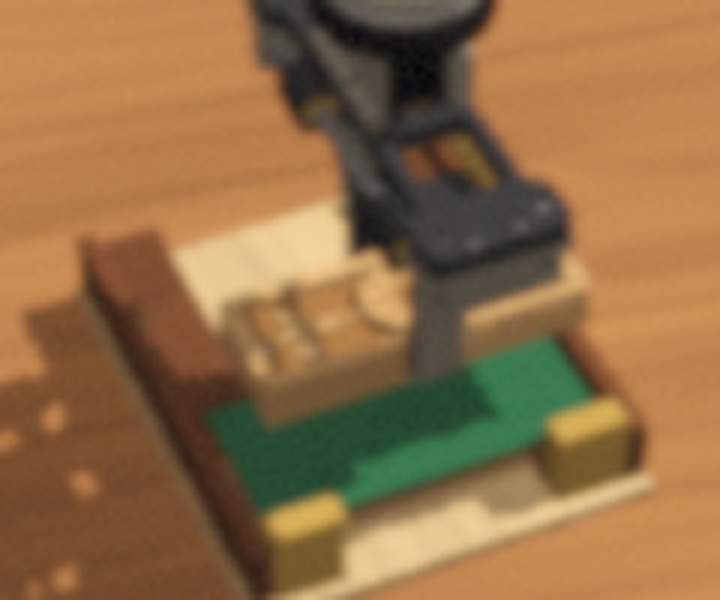

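View pics/v10t.png

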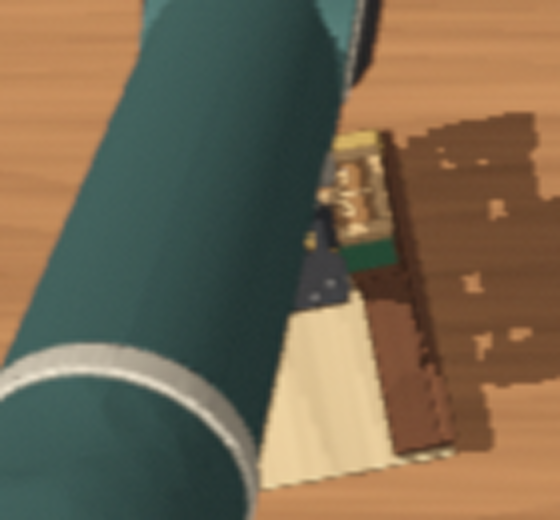

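```bash
python3 - <<'E'
from h import *
from ov import overlay,rc
ob=robot.observe(); p=(604.47,38.3,.18); print(ob['tcp_pos'],ob['t'])
overlay('scene',p,'scene10.png','v11.png',(245,365,180,280),6,[(rc(-28,28,-75,75,110),(255,255,0)),(rc(-28,28,-75,75,86),(255,0,255)),])
overlay('top',p,'top10.png','v11t.png',(260,400,90,220),4,[(rc(-28,28,-75,75,110),(255,255,0)),(rc(-28,28,-75,75,86),(255,0,255)),])
E
```

```text
[604.46959486  38.31063219  69.89381717] 30.5083
```

View pics/v11.png

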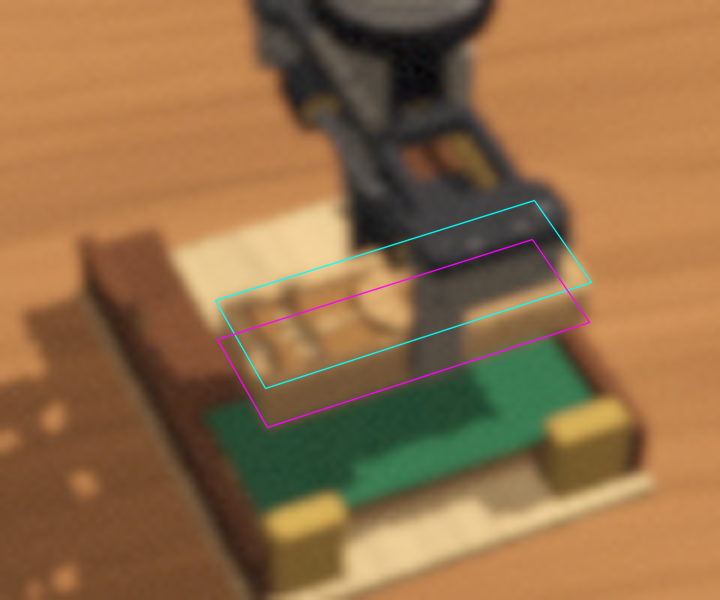

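View pics/v11t.png

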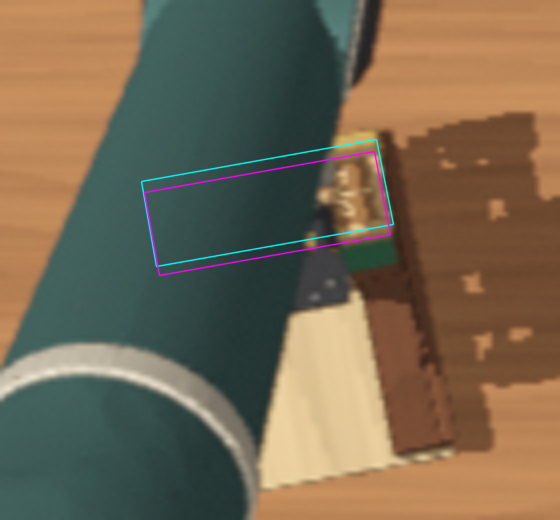

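```bash
cat > look.py <<'E'
from h import *
def look(n,zu,p):
    from ov import overlay,rc
    for c in('top','scene'): save(viewer.read_camera(c),c+n+'.png')
    sh=[(rc(-28,28,-75,75,zu+24),(255,255,0)),(rc(-28,28,-75,75,zu),(255,0,255))]
    overlay('scene',p,'scene'+n+'.png','v%ss.png'%n,(245,365,180,280),6,sh)
    b=cv2.imread('pics/scene'+n+'.png')[180:280,245:365];cv2.imwrite('pics/v%sr.png'%n,cv2.resize(b,None,fx=6,fy=6,interpolation=cv2.INTER_CUBIC))
    overlay('top',p,'top'+n+'.png','v%st.png'%n,(300,380,110,190),7,sh)
E
python3 - <<'E'
from h import *
from look import look
np.set_printoptions(suppress=True,precision=3)
O=(604.8,36.5)
robot.servo_line([*O,40],feed=100); robot.servo_line([*O,27],feed=50); robot.hold(.15)
ob=robot.observe(); print(ob['t'],ob['tcp_pos'],ob['contact_force'])
look('12',43,(*ob['tcp_pos'][:2],.18))
E
```

```text
31.5167 [604.996  36.491  27.208] [ 0.118  0.819 -1.   ]
```

View pics/v12s.png

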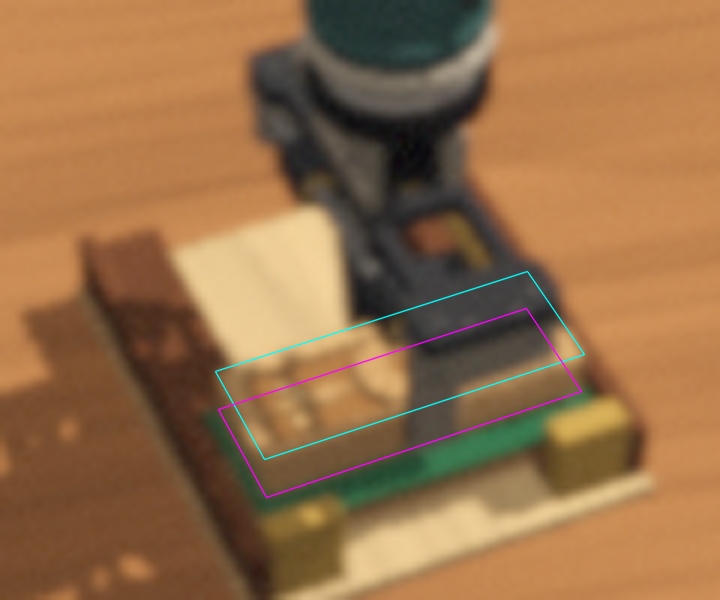

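View pics/v12r.png

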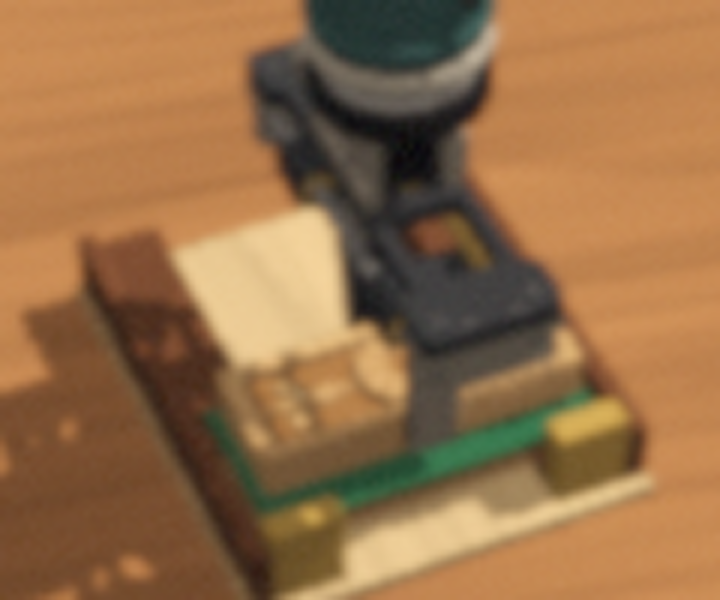

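View pics/v12t.png

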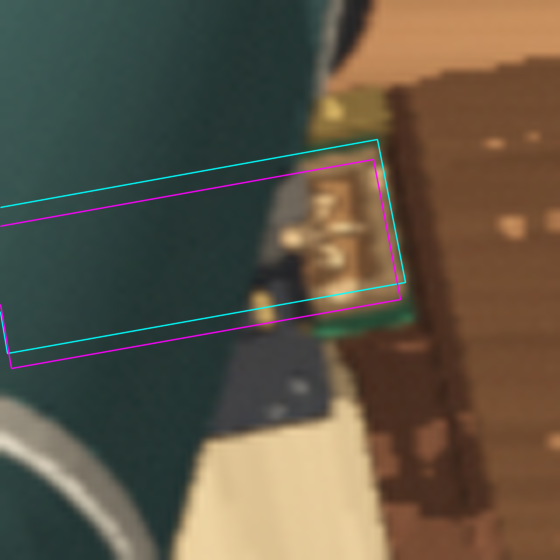

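```bash
python3 - <<'E'
from h import *
from look import look
np.set_printoptions(suppress=True,precision=3)
O=(607.4,37.0)
robot.servo_line([*O,27],feed=30); robot.servo_line([*O,23],feed=30);f0=F(6)
z=23
while z>14:
    z-=.7; robot.servo_line([*O,z],feed=15); f=F(3)-f0; print(round(z,1),f)
    if f[2]>3: break
ob=robot.observe(); print(ob['t'],ob['tcp_pos'])
look('13',37,(*ob['tcp_pos'][:2],.18))
E
```

```text
22.3 [-0.171 -0.684  0.939]
21.6 [-0.645  0.016  0.263]
20.9 [-0.708 -0.285  1.504]
20.2 [-2.289 -0.087  7.362]
33.45 [607.57   36.985  21.023]
```

View pics/v13r.png

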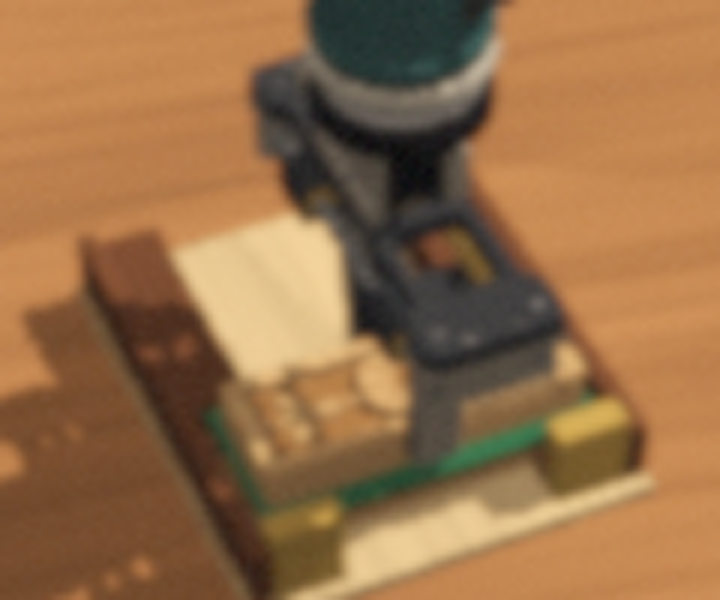

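View pics/v13t.png

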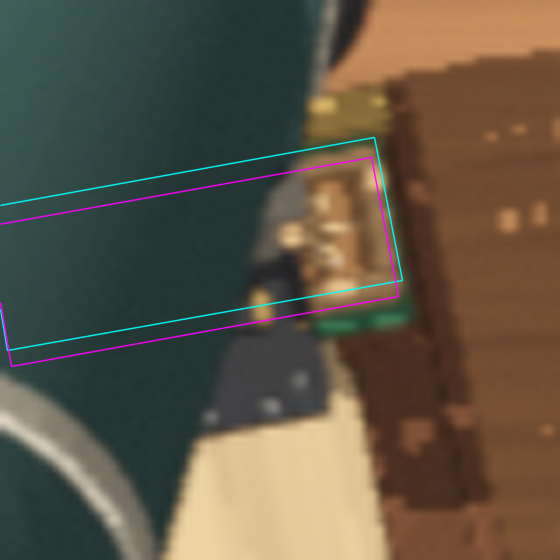

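```bash
python3 - <<'E'
from h import *
np.set_printoptions(suppress=True,precision=3)
O=(607.4,37.0)
robot.servo_line([*O,20.8],feed=10); grip(0.8)
robot.servo_line([*O,110],feed=120)
robot.movep([470,330,130],ori(-.1)); robot.hold(.2)
print(robot.observe()['t'])
for c in('top','scene'): save(viewer.read_camera(c),c+'14.png')
M={'u':{},'s':{}}
for c in('top','scene'):
    for d in viewer.pinpoint('upper_panel_mid',c): print(c,w(c,d['at']),d['confidence'])
    m=best('upper_panel_mid',c,(325,140) if c=='top' else (312,238))
    if m is not None: M['u'][c]=m; print(c,fit({c:m},(605,36.5,.18),box(-28,28,-75,75,37,61)))
print(fit(M['u'],(605,36.5,.18),box(-28,28,-75,75,37,61)))
b=cv2.imread('pics/scene14.png')[180:280,245:365];cv2.imwrite('pics/v14s.png',cv2.resize(b,None,fx=6,fy=6,interpolation=cv2.INTER_CUBIC))
b=cv2.imread('pics/top14.png')[110:220,280:390];cv2.imwrite('pics/v14t.png',cv2.resize(b,None,fx=5,fy=5,interpolation=cv2.INTER_CUBIC))
E
```

```text
36.575
top [259.096 245.604  14.763] 0.83
top [ 292.829 -174.738    9.887] 0.76
top [605.214  37.454  48.772] 0.75
top (array([605.293,  35.987,   0.18 ]), np.float64(0.035142411789712336))
scene [389.932 484.185   8.286] 0.87
scene [260.317 247.297  11.09 ] 0.72
scene [606.667  38.089  47.492] 0.63
scene [ 300.285 -172.894   15.726] 0.59
scene (array([609.179,  36.54 ,   0.152]), np.float64(0.04926329043427724))
(array([606.496,  35.706,   0.178]), np.float64(0.12684084114090655))
```

View pics/v14s.png

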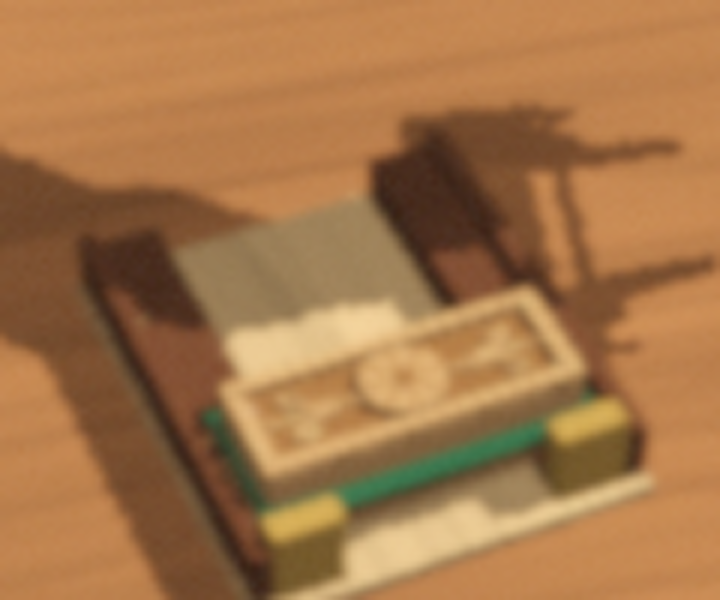

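View pics/v14t.png

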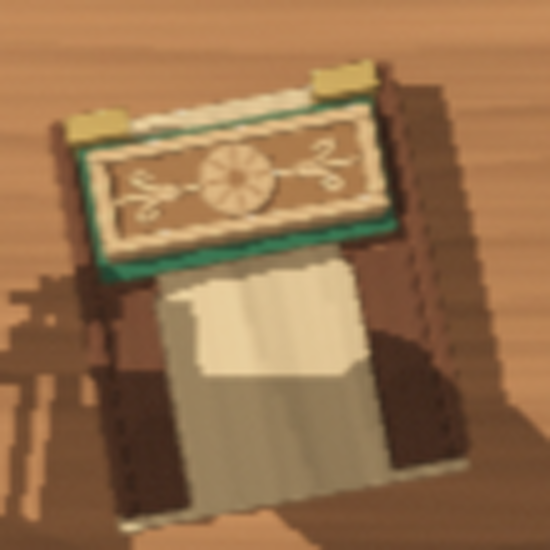

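View pics/top14.png

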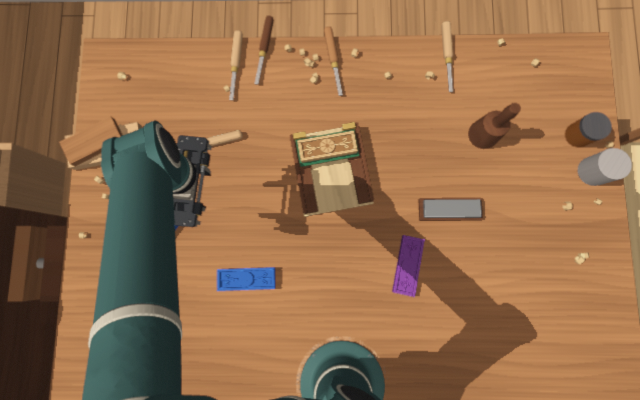

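```bash
python3 - <<'E'
from h import *
ob=robot.observe();print(ob['t'],ob['contact_force']); print(robot.job_done())
E
```

```text
36.875 [ 0.82114587 -0.80319981 -0.1001443 ]
the job is handed in; nothing more can be done
None
```

The job is done and handed in at about 37 s of the 58 s allowed. The sheet is home against both brass stops, and the pale carved panel lies on it, carved side up and released.

- **Sheet:** I pushed it along the runners with the shut fingers in the slot. It stopped against both brass stops with a push of about 5 N.
- **Upper panel:** I lowered it until it touched the sheet (about 7 N), eased off, opened the fingers and moved the arm clear to the left.
- **Final check, top camera:** The panel sits at (605.3, 36.0) mm with a yaw of 0.180 rad. The lower panel, measured before the slide, was at (605.3, 35.7) mm and 0.197 rad, and the sheet is at 0.183 rad. Pictures from both cameras show the panel flat and square.
- **Bystanders:** I never worked near the stone, gouge or mallet, and the last top picture shows them where they were. The arm partly hides the gouge in it. The blue and purple look-alikes were not handled.

**What disagreed:**
- The scene-camera fit alone put the upper panel about 4 mm further forward, at (609.2, 36.5) mm and 0.152 rad. I trusted the top camera, which fits better and matches the pictures.
- The real finger tips sat roughly 20 mm higher than the TCP position implied. I allowed for this with force-guarded descents, and the panel touched down at the height I had predicted.

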